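Seal the vial canister and take off its dust cover

TASK

Close the vial canister with its two-part lid: lift the nested lids together by the orange knob of the inner lid and set them gently, still nested, onto the open canister so that the inner lid sits level and fully down on the rim. Let go of the knob, then lift the white dust cover alone by its grey collar, leaving the blue inner lid closed and undisturbed on the canister. Finish while still holding the cover level in the gripper, the whole cover higher than the tip of the knob and touching nothing else; keep the canister upright and about where it stands, and leave the other things alone.

Things in the scene. Friction and masses are not known exactly. Their poses are not given: they have to be found in the camera images.
- canister: Loose round aluminium canister, open at the top, 90 mm outer diameter (two thin beads reach 92.4), 80 mm high, 0.7 kg; wall 4 mm, so the mouth is 82 mm across. Origin at the centre of its underside, z up; the rim is at z = 80 mm. Two small vials stand inside it, below 62 mm.
- inner_lid: Inner lid, 0.13 kg. Origin: centre of its underside, z up. Dark plug 76 mm across to z = 14 mm (lowest 5 mm tapered to 66), loose in the canister's mouth; blue flange 92 mm across, z = 14 to 19, rests on the rim (seated: origin 66 mm above the canister's); round orange knob 18 mm across, z = 19 to 69. Starts standing on the desk on its plug, cover nested over it, the knob's top 26 mm above the collar.
- knob_tip (a point): Centre of the top of the inner lid's orange knob, 69 mm above the inner lid's origin. When the cover is gripped by its collar the knob stands up between the fingers, its tip 26 mm above the collar's top.
- dust_cover: White dust cover (outer lid), 0.12 kg, 108 mm across, lying loose on the inner lid's flange and carried up with it. Origin: centre of the skirt's lower edge, z up; nested, 5 mm above the inner lid's origin. Skirt 102 mm inside; top plate z = 14 to 18 mm with a 23 mm hole for the knob; round the hole a grey collar, 40 mm across, z = 18 to 38: grip it to lift the cover alone. Nothing is fastened.
- collar_top (a point): Centre of the top of the cover's grey collar, 38 mm above the cover's origin, on its axis.
- vial_red: Vial with a red cap, 24 mm across, 56 mm high, loose inside the canister; contents, nothing to do with it. Origin at the centre of its underside.
- vial_blue: Vial with a blue cap, 24 mm across, 51 mm high, loose inside the canister; contents, nothing to do with it. Origin at the centre of its underside.
- stamp: Bystander: wooden rubber stamp, 29x55x73 mm, standing on the desk, to be left alone. Origin at the centre of its underside.
- vial_green: Bystander: white vial with a green cap, 24 mm across, 56 mm high, standing on the desk, to be left alone. Origin at the centre of its underside.
- memo_pad: Bystander: yellow memo pad, 76x76x11 mm, flat on the desk, to be left alone. Origin at the centre of its underside.

How it is judged (in metres and radians):
On the way, in this order (a step that is already met when the one before it is completed fails the run):
1. both lids, still nested, are lifted off the desk by the inner lid's knob (height (world z) of inner_lid above 0.03 m and contact force between the fingers and inner_lid above 0.5 N and z of dust_cover in the frame of inner_lid below 0.009 m and horizontal distance between dust_cover and inner_lid below 0.006 m), for 0.2 s.
2. the nested lids sit level and fully down on the canister, let go (z of inner_lid in the frame of canister between 0.062 and 0.069 m and horizontal distance between inner_lid and canister below 0.006 m and angle between the z axis of inner_lid and the z axis of canister, either way round below 0.06 rad and z of dust_cover in the frame of inner_lid below 0.009 m and horizontal distance between dust_cover and inner_lid below 0.006 m and contact force between the fingers and inner_lid below 0.1 N and linear speed of inner_lid below 0.02 m/s), for 0.2 s.
At the end, for the whole second after the job is handed in: inner lid on the canister (underside 62 to 69 mm above the canister's, within 6 mm of centre, 0.06 rad of parallel); canister upright, within 40 mm of its start; the cover held still by the gripper, level within 0.25 rad, its lower edge above the knob tip, touching neither lid nor canister (z of inner_lid in the frame of canister between 0.062 and 0.069 m and horizontal distance between inner_lid and canister below 0.006 m and angle between the z axis of inner_lid and the z axis of canister, either way round below 0.06 rad and z of dust_cover in the frame of knob_tip above 0 m and angle between dust_cover's own z axis and vertical below 0.25 rad and contact force between the fingers and dust_cover above 0.5 N and contact force between dust_cover and inner_lid below 0.1 N and contact force between dust_cover and canister below 0.1 N and angle between canister's own z axis and vertical below 0.05 rad and distance of canister from where it was at the start of the episode below 0.04 m and linear speed of dust_cover below 0.03 m/s); the arm keeps its last pose, push and grip.
It fails at once if the cover was parted from the inner lid (by more than 15 mm) while the inner lid was not sitting on the canister (z of dust_cover in the frame of inner_lid above 0.02 m and not (z of inner_lid in the frame of canister below 0.071 m and horizontal distance between inner_lid and canister below 0.007 m)).
It fails at once if the lids were dropped or rammed onto the canister (faster than 0.35 m/s within the last 30 mm) (horizontal distance between inner_lid and canister below 0.03 m and z of inner_lid in the frame of canister between 0.05 and 0.096 m and linear speed of inner_lid above 0.35 m/s).
It fails at once if the canister was tipped by more than 0.25 rad (angle between canister's own z axis and vertical above 0.25 rad).
It fails at once if the stamp, green-capped vial or memo pad was disturbed (moved by more than 25 mm) (distance of any of stamp, vial_green, memo_pad from where it was at the start of the episode above 0.025 m).
It also fails if it takes over 56 s, if anything falls off the work surface, if the arm or the gripper's body presses on something with over 40 N, if the wrist force passes 120 N, or if a joint passes its speed limit or range.

ROBOT

A 6-joint arm with a two-finger parallel gripper is mounted at the origin on a cart in front of the work surface, level with it; the furniture and walls round the work are solid. World frame = base frame: x ahead of the robot, y to its left, z up, the work surface at z = 0. Lengths are in mm, angles in rad, forces in N, time in s.
With the tool pointing down it reaches from about 300 to 850 mm from the base axis. Payload 4.2 kg.
Tool frame: the origin (TCP) lies midway between the tips of the shut fingers; the grasp point (between the pads) lies 19 mm behind it; z points along the fingers, x is the direction in which the jaws open and shut, and the axes are right-handed (so a half turn about z gives the same grasp; the last joint's range is limited). The gripper opens to 91 mm and grips with 3 to 60 N. Pads are 32 mm wide; open, the fingers measure 118 mm over their backs; the gripper's body (76 mm by 178 mm) begins 60 mm behind the grasp point.
Start: joints at [1.238, 0.32, 1.565, -0, 1.257, -0.02], TCP at [176.944, 547.114, 213.976] pointing down, gripper open.
Joint ranges: [-3.11, 3.11], [-0.84, 2.01], [0.21, 2.61], [-1.34, 4.49], [0.05, 2.63], [-2.56, 2.56]. Speed limits (rad/s): [2.57, 2.57, 3.14, 3.14, 3.14, 3.14].

INTERFACE

Orientations are given as a unit quaternion [w, x, y, z].
In Python, from station import * gives the robot as it stands.
- The arm moves only by the tool apply_moves, never from a script. Its argument "deltas" is text: rows parted by semicolons, each of 5 numbers parted by spaces: the closure, from -1 (fully open) to 1 (shut), then the shift along the world's x, y, z in cm, then the turn about the world's z in rad. In form: hand tx ty tz yaw; .... A call has exactly 5 rows; each row is the pose to reach, as a shift and turn from the pose commanded when the call began; what a row does not reach only later rows make up. A row lasts 1/10 s, in which the tool goes at most 50 mm and 8.59 degrees, less where a joint would pass 70% of its speed; a pose out of reach is approached as far as the arm can. A call with a gripper value outside its range is refused whole. The fingers move at their own pace and stop on an object; "grip_force" is the grip in N (left out, the last holds). Time passes only in rows, so rows that repeat a pose let the fingers close, or fill a call up. It gives the time, the measured TCP pose, the force and the opening at its end, in the units of the state.
- get_obs(): the state, without advancing time (a new reading comes with each control period).
- read_camera(name): name is "scene" or "top"; returns a dict with "pixels" (400x640x3 uint8, red, green, blue), "range_z" (400x640 float32, mm along the optical axis (not along the pixel's ray), 0 where there is no reading), "intrinsics" (3x3 intrinsics, pixels), "k1" (the pictures are not rectified: a ray, as slopes to the right and down, at radius r is drawn at 1 + k1 r^2 times it, then the intrinsics apply), "view" (4x4, takes a point from world to camera coordinates). Camera axes: x right, y up, looking along -z (the intrinsics and any distortion apply to the point x, -y, -z); pixel columns grow to the right and rows downward; lengths in mm; the calibration is good to about 2 mm. A picture is of the moment at which its call begins.
- finish_job(): hands the job in, once; it reports no verdict.
The state is a dict: "time": time; "joint_pos": joint angles; "joint_vel": joint speeds; "effort": joint torques, N m; "tcp_pos": TCP position; "eef_rot": TCP orientation; "force": force on the tool from outside, world axes, zero at the start; "torque": the same for the moment, N m; "width": opening from 0.0 (shut) to 1.0 (fully open).
Only numpy, scipy, OpenCV 4.12 (cv2) and the standard library are available. Lean on these libraries where they do the work, as an engineer would, in place of code of your own. Each camera call takes 0.05 s, during which the arm holds its last target. There are 200 camera calls.

## Working session

There is one attempt and no reset: what is moved stays moved. The work goes in short steps, Python scripts to look and compute and a tool call to move; the robot and the scene stay as the last step left them, time stands still between calls to the robot, and variables do not carry over. Pictures are saved under pics/ and viewed, about 8 in all and at most 12, crops included, and the job is handed in when it is done.

Besides the shell and the picture viewer there is one more tool, called after "Call:" in YAML: its name, and indented under it one key for each argument. apply_moves: Moves the arm, as the interface text tells. Its arguments: {"type":"object","properties":{"deltas":{"type":"string"},"grip_force":{"type":"number"}},"required":["deltas"]}

```bash
mkdir -p pics; cat > h.py <<'E'
from station import *
import numpy as np, cv2
def cloud(c):
    K=np.array(c["intrinsics"]);k1=c["k1"];V=np.array(c["view"])
    v,u=np.mgrid[0:400,0:640].astype(np.float32)
    p=cv2.undistortPoints(np.stack([u.ravel(),v.ravel()],1)[:,None].astype(np.float64),K,np.array([k1,0,0,0.]))[:,0]
    z=c["range_z"].ravel()
    P=np.c_[p[:,0]*z,-p[:,1]*z,-z,np.ones_like(z)]
    W=(np.linalg.inv(V)@P.T).T[:,:3].reshape(400,640,3)
    W[c["range_z"]==0]=np.nan
    return W
def save(c,n): cv2.imwrite("pics/"+n,c["pixels"][:,:,::-1])
E
python3 - <<'E'
from h import *
a=read_camera("top");b=read_camera("scene")
np.savez("c0.npz",t=cloud(a),s=cloud(b),tp=a["pixels"],sp=b["pixels"])
cv2.imwrite("pics/0.png",cv2.resize(np.vstack([a["pixels"],b["pixels"]])[:,:,::-1],(480,600)))
o=get_obs();print(o)
for n,c in(("top",a),("scene",b)):
  W=cloud(c);h=cv2.cvtColor(c["pixels"],cv2.COLOR_RGB2HSV)
  H,S,Vv=cv2.split(h);print(n,np.linalg.inv(c["view"])[:3,3])
  for nm,m in dict(orange=(H>5)&(H<20)&(S>150)&(Vv>120),blue=(H>95)&(H<125)&(S>100),green=(H>40)&(H<85)&(S>100),red=((H<4)|(H>174))&(S>140),yellow=(H>20)&(H<35)&(S>100)).items():
    k,L,st,ce=cv2.connectedComponentsWithStats(m.astype(np.uint8))
    for i in range(1,k):
      if st[i,4]>25: print(nm,st[i].tolist(),np.nanmedian(W[L==i],0).round(),np.nanmax(W[L==i][:,2]).round())
E
```

```text
{'time': 0.1, 'joint_pos': array([ 1.23799598e+00,  3.20236876e-01,  1.56554456e+00,  1.20329459e-05,
        1.25737900e+00, -1.99753809e-02]), 'joint_vel': array([-0.00167596, -0.00186549, -0.00303003,  0.00046457,  0.00085858,
        0.00043128]), 'effort': array([-1.56540369e-03, -4.13332558e+01, -2.32504731e+01,  7.26986979e-02,
        4.23454586e-02, -4.88380579e-05]), 'tcp_pos': array([176.79314526, 546.68343706, 213.20407119]), 'eef_rot': array([ 4.43736026e-04,  8.08625520e-01,  5.88323172e-01, -6.46231672e-04]), 'force': array([0.60232342, 0.5491439 , 0.13525922]), 'torque': array([ 0.02722894, -0.01660513, -0.03970663]), 'width': 0.9980205424857146}
top [ 489.00828075 -118.19841506 1337.01619108]
orange [226, 236, 7, 6, 31] [486. 155.  68.] 74.0
blue [270, 68, 52, 36, 1015] [936. -19.  44.] 52.0
blue [328, 100, 15, 43, 353] [ 834. -144.   49.] 57.0
green [16, 64, 437, 257, 64238] [566.  73.   0.] 295.0
green [23, 109, 14, 19, 184] [857. 823.  -0.] 10.0
red [557, 29, 6, 6, 29] [ 1483. -1225.  -643.] -626.0
red [10, 56, 14, 18, 34] [984. 794. 114.] 166.0
red [8, 69, 16, 12
[... 1035 characters left out ...]
77.] -393.0
yellow [60, 172, 50, 44, 515] [1453.   66. -121.] -29.0
yellow [404, 175, 34, 20, 446] [ 465. -393.   11.] 14.0
yellow [46, 200, 16, 17, 77] [1449.  177. -117.] -90.0
yellow [49, 212, 15, 17, 69] [1460.  183. -163.] -139.0
yellow [36, 214, 14, 17, 69] [1458.  215. -154.] -120.0
yellow [17, 216, 24, 17, 69] [1462.  252. -138.] -110.0
yellow [603, 249, 15, 16, 74] [ 81. -13. 196.] 199.0
yellow [27, 253, 60, 37, 1153] [942. 354.  11.] 14.0
yellow [590, 273, 7, 12, 27] [ 92.  18. 175.] 181.0
yellow [585, 368, 16, 16, 69] [47. 46. 38.] 57.0
yellow [598, 382, 18, 18, 65] [29. 59. 38.] 55.0
yellow [614, 387, 10, 13, 44] [21. 64. 45.] 56.0
yellow [623, 390, 16, 10, 42] [11. 65. 52.] 57.0
```

View pics/0.png

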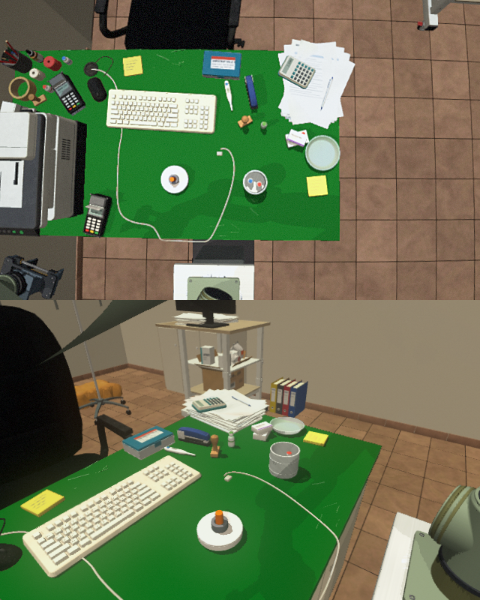

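The picture shows the lids near top-view pixel (232,240), the canister near (340,242), and the keyboard and cable clear of both. Next I fit circles.

```bash
cat >> h.py <<'E'
from scipy.optimize import least_squares
def circ(Q,r,c0):
    s=least_squares(lambda p:np.hypot(Q[:,0]-p[0],Q[:,1]-p[1])-r,c0,loss="soft_l1",f_scale=2)
    return s.x.round(1)
def raycast(c,uv,z):
    V=np.array(c["view"]);R=V[:3,:3].T;o=-R@V[:3,3]
    p=cv2.undistortPoints(np.array(uv,float)[:,None],np.array(c["intrinsics"]),np.array([c["k1"],0,0,0.]))[:,0]
    d=np.c_[p[:,0],-p[:,1],-np.ones(len(p))]@R.T
    return o+d*((z-o[2])/d[:,2])[:,None]
def outline(c,mask,z):
    """ellipse of the biggest blob's hull cast to plane z -> min enclosing circle (mm)"""
    cn=max(cv2.findContours(mask.astype(np.uint8),cv2.RETR_EXTERNAL,cv2.CHAIN_APPROX_NONE)[0],key=cv2.contourArea)
    return raycast(c,cv2.convexHull(cn)[:,0],z)
E
python3 - <<'E'
from h import *
for n in("top","scene"):
  c=read_camera(n);W=cloud(c);px=c["pixels"];hsv=cv2.cvtColor(px,cv2.COLOR_RGB2HSV)
  near=lambda x,y,r:np.hypot(W[...,0]-x,W[...,1]-y)<r
  m=near(486,158,80)&(hsv[...,1]<90)&(hsv[...,2]>120)
  k,L,st,ce=cv2.connectedComponentsWithStats(m.astype(np.uint8));i=1+st[1:,4].argmax();m=L==i
  print(n,"cover blob",st[i],"z",np.nanpercentile(W[m][:,2],[10,50,90]).round(1))
  Q=outline(c,m,22.);print(" cover",[x for x in cv2.minEnclosingCircle(Q[:,:2].astype(np.float32))],circ(Q,54,[486,158]))
  o=near(486,158,60)&(hsv[...,0]>4)&(hsv[...,0]<22)&(hsv[...,1]>140);print(" knob px",o.sum(),np.nanmean(W[o],0).round(1), np.nanpercentile(W[o][:,2],95))
  # canister
  x,y=(470,-180)
  m=near(x,y,110)&(W[...,2]>68)&(W[...,2]<92)
  P=W[m];print(" rim n",len(P),np.nanmedian(P,0).round(1),np.nanpercentile(P,[2,98],axis=0).round(0).tolist())
  k,L,st,ce=cv2.connectedComponentsWithStats(m.astype(np.uint8));i=1+st[1:,4].argmax()
  Q=outline(c,L==i,80.);print(" can",cv2.minEnclosingCircle(Q[:,:2].astype(np.float32)),circ(Q,45,P.mean(0)[:2]),"pts",circ(P,43.5,P.mean(0)[:2]))
  save(c,n+"1.png")
  if n=="top":
    a=cv2.resize(px[195:295,190:390],None,fx=4,fy=4,interpolation=2)
  else:
    a=cv2.resize(px[180:350,240:420],None,fx=3,fy=3,interpolation=2)
  cv2.imwrite(f"pics/{n}crop.png",a[:,:,::-1])
E
```

```text
top cover blob [ 214  220   37   38 1027] z [18.7 23.1 28.2]
 cover [(487.6004333496094, 155.8242950439453), 55.72984313964844] [487.4 156.2]
 knob px 38 [487.6 154.   65.4] 72.9262162727428
 rim n 152 [ 479.5 -163.7   80.1] [[439.0, -203.0, 71.0], [524.0, -116.0, 85.0]]
 can ((481.5919189453125, -159.87770080566406), 44.87931442260742) [ 481.5 -159.9] pts [ 481.5 -159.7]
scene cover blob [ 262  281   62   54 2239] z [14.3 22.6 24.1]
 cover [(483.75848388671875, 165.8264617919922), 60.580055236816406] [483.8 165.8]
 knob px 176 [484.5 164.4  58.2] 69.72229367812574
 rim n 426 [ 478.4 -150.2   75.6] [[437.0, -199.0, 68.0], [523.0, -111.0, 81.0]]
 can ((475.8509216308594, -147.8959503173828), 53.252593994140625) [ 476.5 -145. ] pts [ 480.6 -154.7]
```

View pics/topcrop.png

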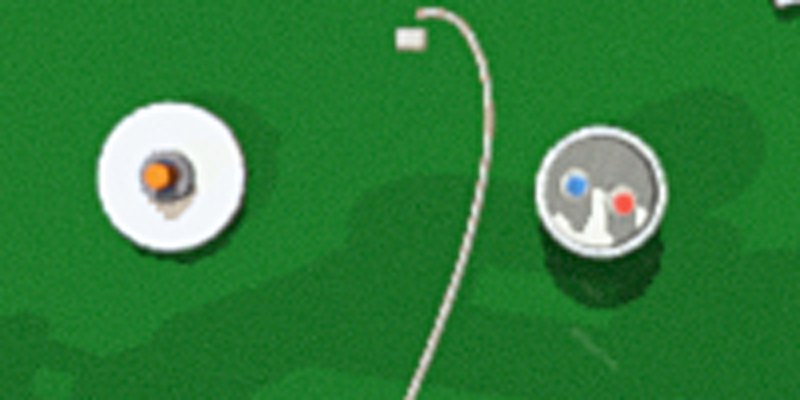

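The lids are at about (488,157) and the canister at about (481.5,-160). Now I approach with the jaws turned along y.

Call:
apply_moves:
  deltas: "-1 3 -3.8 0 0.06; -1 6 -7.6 0 0.12; -1 9 -11.4 0 0.18; -1 12 -15.2 0 0.25; -1 15 -19 0 0.313"
  grip_force: 30

```text
time: 0.7
tcp_pos: [327.7, 355.5, 213.9]
eef_rot: [0.0, 0.706, 0.708, 0.0]
force: [0.8, 0.1, 0.3]
width: 0.999
```

Call:
apply_moves:
  deltas: "-1 4 -5 -1 0; -1 8 -10 -2.5 0; -1 12 -15 -4 0; -1 16.1 -20 -6 0; -1 16.1 -20 -6 0"

```text
time: 1.2
tcp_pos: [480.5, 165.8, 157.3]
eef_rot: [0.0, 0.707, 0.707, 0.0]
force: [1.5, 0.4, 0.1]
width: 1.001
```

```bash
python3 - <<'E'
from h import *
o=get_obs();print(o["tcp_pos"],o["eef_rot"],o["joint_pos"].round(2))
c=read_camera("scene");cv2.imwrite("pics/2.png",cv2.resize(c["pixels"][150:350,180:480],None,fx=2.5,fy=2.5)[:,:,::-1])
E
```

```text
[480.48795598 165.76971362 157.34121994] [3.13814017e-05 7.07121550e-01 7.07091928e-01 3.44099734e-04] [ 0.31  0.26  1.8   0.    1.08 -1.26]
```

View pics/2.png

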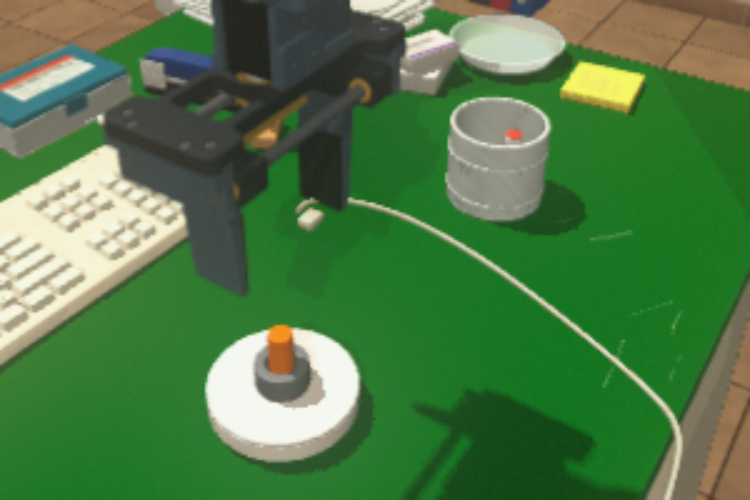

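The view shows the open gripper above the lids (knob at about (281,345) in the crop), not yet settled. I descend with the tips just above the collar and grip the knob.

Call:
apply_moves:
  deltas: "-1 0 0 -2 0; -1 0 0 -5 0; -1 0 0 -8 0; -1 0 0 -10.7 0; -1 0 0 -10.7 0"

```text
time: 1.75
tcp_pos: [476.6, 166.7, 47.7]
eef_rot: [-0.002, 0.707, 0.707, -0.004]
force: [0.3, -0.1, -1.5]
width: 0.999
```

Call:
apply_moves:
  deltas: "-1 0 0 0 0; -1 0 0 0 0; -0.2 0 0 0 0; 0.2 0 0 0 0; 0.3 0 0 0 0"

```text
time: 2.25
tcp_pos: [479.8, 167.7, 51.4]
eef_rot: [0.0, 0.707, 0.707, 0.001]
force: [1.0, -0.2, 0.8]
width: 0.765
```

```bash
python3 - <<'E'
from h import *
o=get_obs();print(o["tcp_pos"],o["width"])
c=read_camera("scene");cv2.imwrite("pics/3.png",cv2.resize(c["pixels"][220:350,230:400],None,fx=4,fy=4)[:,:,::-1])
E
```

```text
[479.84400166 167.67046636  51.39525794] 0.7647617725185778
```

View pics/3.png

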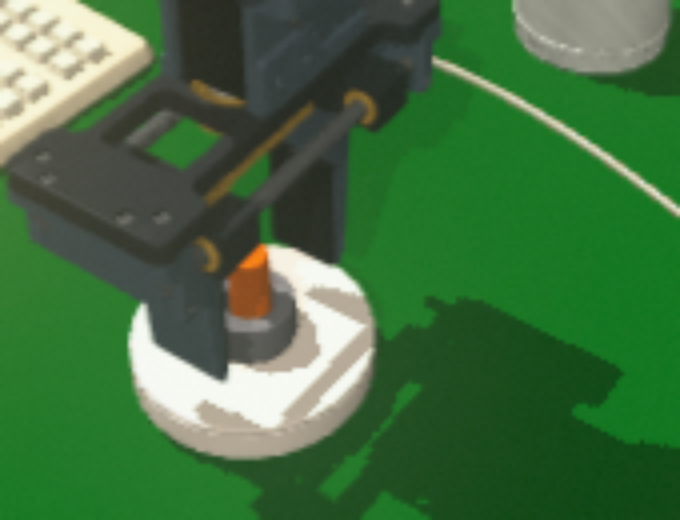

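The view shows the fingers astride the knob (top at about (262,250)), with the tips above the collar. The arm stopped about 8/-10 mm short, since the unreached part of a call is dropped. I correct from the measured pose.

Call:
apply_moves:
  deltas: "-0.3 0.4 -0.5 0 0; -0.3 0.8 -1.05 -0.2 0; -0.3 0.8 -1.05 -0.4 0; -0.3 0.8 -1.05 -0.4 0; -0.3 0.8 -1.05 -0.4 0"

```text
time: 2.8
tcp_pos: [487.4, 156.9, 46.5]
eef_rot: [-0.0, 0.707, 0.707, -0.0]
force: [0.4, 0.6, -0.4]
width: 0.651
```

```bash
python3 - <<'E'
from h import *
o=get_obs();print(o["tcp_pos"],o["width"],o["force"])
for n,s in(("scene",np.s_[220:350,230:400]),("top",np.s_[195:295,190:290])):
  c=read_camera(n);W=cloud(c);px=c["pixels"];hsv=cv2.cvtColor(px,cv2.COLOR_RGB2HSV)
  m=(np.hypot(W[...,0]-488,W[...,1]-157)<75)&(hsv[...,1]<60)&(hsv[...,2]>90)&(abs(W[...,2]-22)<6)
  Q=W[m];print(n,m.sum(),np.nanpercentile(Q,[1,99],axis=0).round(0).tolist())
E
```

```text
[487.35015586 156.91213376  46.45293492] 0.651041518766657 [ 0.36022023  0.56510568 -0.38241382]
scene 1641 [[435.0, 111.0, 17.0], [535.0, 214.0, 25.0]]
top 75 [[436.0, 124.0, 17.0], [540.0, 175.0, 28.0]]
```

Call:
apply_moves:
  deltas: "0.3 0 0 0 0; 0.6 0 0 0 0; 1 0 0 0 0; 1 0 0 0 0; 1 0 0 0 0"

```text
time: 3.4
tcp_pos: [487.5, 157.1, 46.7]
eef_rot: [-0.0, 0.707, 0.707, 0.0]
force: [0.1, 1.8, 0.4]
width: 0.245
```

Call:
apply_moves:
  deltas: "1 0 0 0 0; 1 0 0 0.5 0; 1 0 0 1.5 0; 1 0 0 3 0; 1 0 0 4.5 0"

```text
time: 3.9
tcp_pos: [487.3, 156.9, 92.5]
eef_rot: [-0.0, 0.707, 0.707, -0.0]
force: [0.4, -0.5, -1.7]
width: 0.186
```

```bash
python3 - <<'E'
from h import *
o=get_obs();print(o["tcp_pos"],o["width"],o["force"])
c=read_camera("scene");cv2.imwrite("pics/4.png",cv2.resize(c["pixels"][160:360,200:460],None,fx=3,fy=3)[:,:,::-1])
E
```

```text
[487.27834234 156.86751703  92.5283975 ] 0.18625726415469138 [ 0.37908063 -0.52855818 -1.69649006]
```

View pics/4.png

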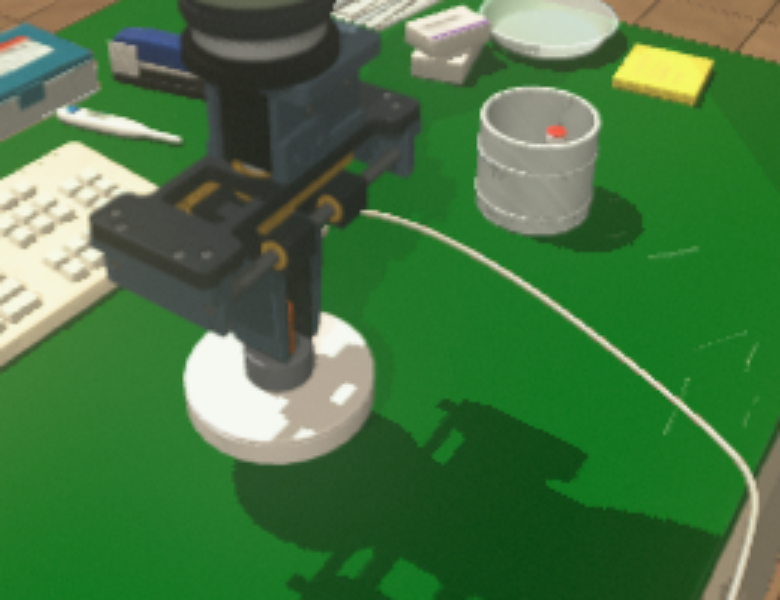

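The lids are off the desk, nested and level, with the gripper pads on the knob. I raise them further and carry them over.

Call:
apply_moves:
  deltas: "1 0 0 1.5 0; 1 0 0 4 0; 1 0 0 6.5 0; 1 0 0 8.5 0; 1 0 0 9.5 0"

```text
time: 4.45
tcp_pos: [488.2, 157.2, 188.6]
eef_rot: [0.001, 0.707, 0.707, 0.001]
force: [0.1, -0.3, -1.8]
width: 0.185
```

Call:
apply_moves:
  deltas: "1 0 -1 0 0; 1 0 -3.5 0 0; 1 -0.2 -7 0 0; 1 -0.3 -10.5 0 0; 1 -0.3 -14 0 0"

```text
time: 4.95
tcp_pos: [483.0, 15.2, 185.1]
eef_rot: [-0.001, 0.707, 0.707, -0.001]
force: [0.0, 0.6, -2.9]
width: 0.187
```

Call:
apply_moves:
  deltas: "1 0 -3.5 0 0; 1 -0.1 -7 0 0; 1 -0.2 -10.5 0 0; 1 -0.3 -13.5 0 0; 1 -0.3 -15 0 0"

```text
time: 5.45
tcp_pos: [480.1, -135.4, 185.2]
eef_rot: [-0.001, 0.708, 0.706, -0.001]
force: [-0.4, 0.5, -3.2]
width: 0.184
```

Call:
apply_moves:
  deltas: "1 0 -1 0 0; 1 0 -2 0 0; 1 0 -2.4 0 0; 1 0 -2.4 0 0; 1 0 -2.4 0 0"

```text
time: 5.95
tcp_pos: [481.5, -156.3, 186.6]
eef_rot: [-0.0, 0.707, 0.707, 0.0]
force: [-1.0, 0.4, -2.9]
width: 0.186
```

```bash
python3 - <<'E'
from h import *
o=get_obs();print(o["tcp_pos"],o["width"],o["force"],o["eef_rot"],o["joint_pos"].round(2))
for n in("scene","top"):
  c=read_camera(n);W=cloud(c);px=c["pixels"];hsv=cv2.cvtColor(px,cv2.COLOR_RGB2HSV)
  if n=="scene": cv2.imwrite("pics/5.png",cv2.resize(px[100:300,260:460],None,fx=3,fy=3)[:,:,::-1])
  ms=(np.hypot(W[...,0]-481,W[...,1]+160)<75)&(hsv[...,1]<70)&(hsv[...,2]>90)
  for z0,z1 in((60,86),(100,140),(140,155),(155,170),(170,190)):
    m=ms&(W[...,2]>z0)&(W[...,2]<z1)
    if m.sum()>20:
      Q=W[m];print(n,z0,z1,m.sum(),np.nanpercentile(Q,[1,50,99],axis=0).round(0).tolist())
E
```

```text
[ 481.51068392 -156.27579596  186.63855312] 0.18638039990919342 [-0.96545633  0.44983146 -2.87209322] [-2.57549791e-04  7.06776870e-01  7.07436477e-01  1.45473393e-04] [-0.34  0.23  1.76  0.    1.15 -1.91]
scene 60 86 650 [[436.0, -199.0, 60.0], [479.0, -150.0, 72.0], [522.0, -111.0, 81.0]]
scene 140 155 204 [[427.0, -163.0, 145.0], [459.0, -109.0, 150.0], [522.0, -99.0, 155.0]]
scene 155 170 825 [[428.0, -202.0, 155.0], [469.0, -135.0, 163.0], [530.0, -100.0, 168.0]]
scene 170 190 125 [[462.0, -164.0, 170.0], [475.0, -138.0, 178.0], [498.0, -134.0, 186.0]]
```

View pics/5.png

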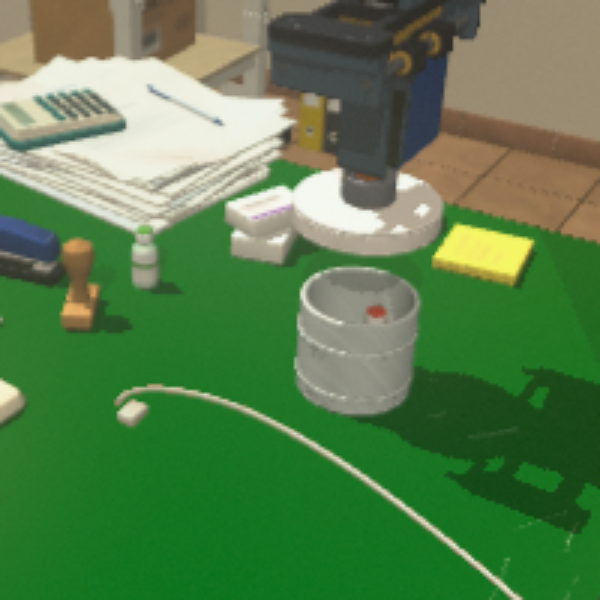

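The lids hang level over the canister, and all the estimates agree: same x, with about 3.7 mm still to go in -y. The bystanders are untouched. I correct and descend to just above the rim.

Call:
apply_moves:
  deltas: "1 0 -0.37 0 0; 1 0 -0.37 -1 0; 1 0 -0.37 -2.5 0; 1 0 -0.37 -4 0; 1 0 -0.37 -5 0"

```text
time: 6.55
tcp_pos: [480.7, -160.3, 135.0]
eef_rot: [-0.001, 0.707, 0.707, -0.0]
force: [-0.6, 0.5, -3.1]
width: 0.187
```

Call:
apply_moves:
  deltas: "1 0 0 0 0; 1 0 0 0 0; 1 0 0 -0.2 0; 1 0 0 -0.4 0; 1 0 0 -0.4 0"

```text
time: 7.05
tcp_pos: [481.5, -160.7, 132.8]
eef_rot: [0.0, 0.707, 0.707, 0.0]
force: [-0.3, 0.3, -2.2]
width: 0.186
```

```bash
python3 - <<'E'
from h import *
o=get_obs();print(o["tcp_pos"],o["width"],o["force"])
c=read_camera("scene");W=cloud(c);px=c["pixels"];hsv=cv2.cvtColor(px,cv2.COLOR_RGB2HSV)
cv2.imwrite("pics/6.png",cv2.resize(px[140:260,320:440],None,fx=5,fy=5)[:,:,::-1])
ms=(np.hypot(W[...,0]-481,W[...,1]+160)<75)&(hsv[...,1]<70)&(hsv[...,2]>60)
for z0,z1 in((10,50),(50,75),(99,108)):
  m=ms&(W[...,2]>z0)&(W[...,2]<z1);Q=W[m];print(z0,z1,m.sum(),np.nanpercentile(Q,[1,50,99],axis=0).round(0).tolist())
m=ms&(W[...,2]>8)&(W[...,2]<75);print("can",circ(W[m],45,[481,-160]))
m=ms&(W[...,2]>84)&(W[...,2]<96);print("skirt",m.sum(),circ(W[m],54,[481,-160]))
E
```

```text
[ 481.51430317 -160.68565089  132.78675607] 0.18621624441530213 [-0.31949328  0.32962218 -2.16269528]
10 50 596 [[436.0, -194.0, 10.0], [465.0, -120.0, 31.0], [519.0, -110.0, 50.0]]
50 75 387 [[435.0, -170.0, 50.0], [464.0, -119.0, 62.0], [520.0, -110.0, 74.0]]
99 108 230 [[427.0, -200.0, 99.0], [462.0, -118.0, 105.0], [531.0, -104.0, 108.0]]
can [ 481.4 -156.6]
skirt 85 [ 481.5 -159.5]
```

View pics/6.png

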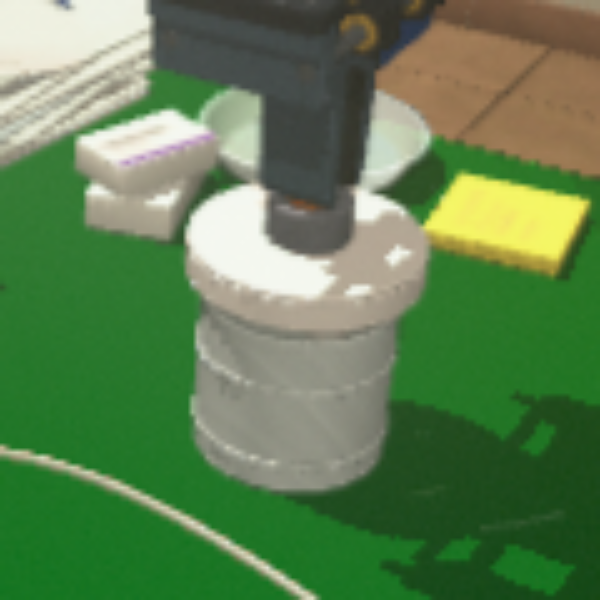

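The view shows the cover (crop columns 187–428) over the canister (about 193–395), possibly 2–3 mm off centre. I compare silhouette bearings before inserting.

```bash
python3 - <<'E'
from h import *
c=read_camera("scene");W=cloud(c);g=cv2.cvtColor(c["pixels"],cv2.COLOR_RGB2HSV)
V=np.array(c["view"]);cam=np.linalg.inv(V)[:3,3]
S=((g[...,1]<80)&(np.hypot(W[...,0]-481,W[...,1]+160)<80)&(W[...,2]>6)).astype(np.uint8)
d=np.hypot(481.5-cam[0],-160-cam[1])
for name,z0,z1 in(("can",15,70),("cover",92,112)):
  r=[]
  m=S.astype(bool)&(W[...,2]>z0)&(W[...,2]<z1)
  L,R=[],[]
  for v in np.unique(np.where(m)[0]):
    u=np.where(m[v])[0]
    for uu,lst in((u.min()-.5,L),(u.max()+.5,R)):
      p=raycast(c,[[uu,v]],0.)[0]-cam; lst.append(np.arctan2(p[1],p[0]))
  L,R=np.array(L),np.array(R); a,b=np.percentile(L,85),np.percentile(R,15)
  mid=(a+b)/2; tgt=np.arctan2(-160-cam[1],481.5-cam[0])
  print(name,"half-width mm",d*np.sin((a-b)/2),"lateral (left+) vs (481.5,-160) mm",d*(mid-tgt))
print("left dir",(-(-160-cam[1])/d,(481.5-cam[0])/d))
E
```

```text
can half-width mm 46.081002637907176 lateral (left+) vs (481.5,-160) mm 1.43512220431939
cover half-width mm 53.93751257284236 lateral (left+) vs (481.5,-160) mm 0.116465001417966
left dir (np.float64(0.9160215300277439), np.float64(0.4011291020676899))
```

The half-widths match, and the lid needs about 1.3 mm to the left. I nudge it and descend slowly.

Call:
apply_moves:
  deltas: "1 0.1 0.1 0 0; 1 0.1 0.1 -0.2 0; 1 0.1 0.1 -0.5 0; 1 0.1 0.1 -0.8 0; 1 0.1 0.1 -1.1 0"

```text
time: 7.65
tcp_pos: [482.3, -159.6, 121.3]
eef_rot: [-0.0, 0.707, 0.707, -0.0]
force: [-1.7, 0.7, 5.6]
width: 0.186
```

Call:
apply_moves:
  deltas: "1 0 0 -0.15 0; 1 0 0 -0.3 0; 1 0 0 -0.45 0; 1 0 0 -0.6 0; 1 0 0 -0.7 0"

```text
time: 8.15
tcp_pos: [482.2, -159.5, 114.5]
eef_rot: [-0.0, 0.707, 0.707, -0.0]
force: [-1.0, 1.8, -1.6]
width: 0.191
```

Call:
apply_moves:
  deltas: "1 0 0 -0.05 0; 1 0 0 -0.1 0; 1 0 0 -0.15 0; 1 0 0 -0.15 0; 1 0 0 -0.15 0"

```text
time: 8.65
tcp_pos: [482.3, -159.6, 113.1]
eef_rot: [-0.0, 0.707, 0.707, 0.0]
force: [-1.8, 2.1, -0.7]
width: 0.187
```

Call:
apply_moves:
  deltas: "1 0 0 -0.05 0; 1 0 0 -0.1 0; 1 0 0 -0.15 0; 1 0 0 -0.15 0; 1 0 0 -0.15 0"

```text
time: 9.15
tcp_pos: [482.4, -159.6, 112.8]
eef_rot: [0.0, 0.707, 0.707, 0.0]
force: [-4.8, 3.9, 6.1]
width: 0.189
```

Contact came at z = 112.8, which is the expected seated height. I open the gripper.

Call:
apply_moves:
  deltas: "0.5 0 0 0.15 0; 0.3 0 0 0.15 0; 0 0 0 0.15 0; -0.4 0 0 0.15 0; -0.6 0 0 0.15 0"

```text
time: 9.65
tcp_pos: [482.7, -159.9, 113.1]
eef_rot: [0.0, 0.707, 0.707, 0.0]
force: [0.6, 0.5, 0.7]
width: 0.569
```

Call:
apply_moves:
  deltas: "-0.6 0 0 0 0; -0.6 0 0 0 0; -0.6 0 0 0 0; -0.6 0 0 0 0; -0.6 0 0 0 0"

```text
time: 10.15
tcp_pos: [482.5, -159.7, 113.2]
eef_rot: [-0.0, 0.707, 0.707, 0.0]
force: [-0.2, -0.2, -0.1]
width: 0.799
```

```bash
python3 - <<'E'
from h import *
o=get_obs();print(o["tcp_pos"],o["width"],o["force"])
c=read_camera("scene");W=cloud(c);g=cv2.cvtColor(c["pixels"],cv2.COLOR_RGB2HSV);px=c["pixels"]
cv2.imwrite("pics/7.png",cv2.resize(px[140:260,320:440],None,fx=5,fy=5)[:,:,::-1])
m=(g[...,1]<70)&(g[...,2]>90)&(np.hypot(W[...,0]-481,W[...,1]+160)<52)&(abs(W[...,2]-89)<6)
Q=W[m];A=np.c_[Q[:,:2]-[481,-160],np.ones(len(Q))];s=np.linalg.lstsq(A,Q[:,2],rcond=None)[0];print("plate plane (slopes, z)",s.round(3),len(Q))
E
```

```text
[ 482.51949185 -159.67473798  113.1884031 ] 0.7985591896246016 [-0.22807164 -0.20530293 -0.1145772 ]
plate plane (slopes, z) [0.0000e+00 2.0000e-03 8.9021e+01] 546
```

View pics/7.png

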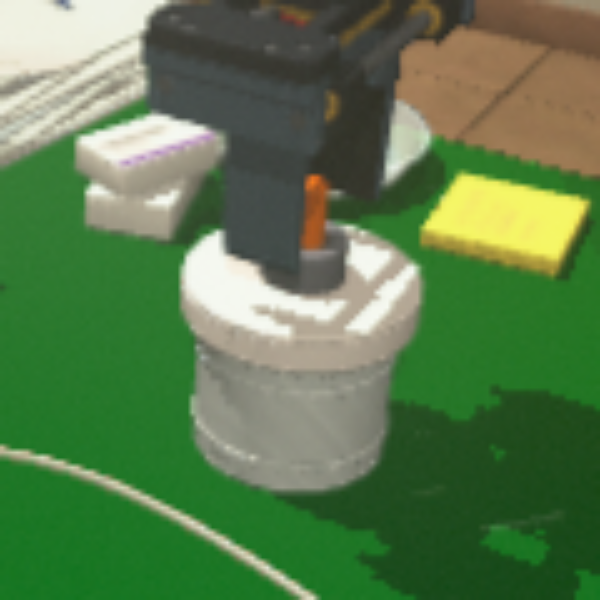

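The plate is level (slopes under 0.002) at z = 89.0, which is exactly the seated height; the picture shows the knob free between the fingers. Next I lower over the collar, grip it and lift.

Call:
apply_moves:
  deltas: "-0.6 0 0 -0.4 0; -0.6 0 0 -0.9 0; -0.6 0 0 -1.4 0; -0.6 0 0 -1.9 0; -0.6 0 0 -1.9 0"
  grip_force: 20

```text
time: 10.7
tcp_pos: [481.8, -159.4, 93.2]
eef_rot: [-0.001, 0.707, 0.707, -0.0]
force: [0.5, -0.3, -0.5]
width: 0.801
```

Call:
apply_moves:
  deltas: "-0.3 0 0 0 0; 0 0 0 0 0; 0.15 0 0 0 0; 0.4 0 0 0 0; 0.6 0 0 0 0"

```text
time: 11.2
tcp_pos: [482.6, -159.6, 94.4]
eef_rot: [0.0, 0.707, 0.707, 0.0]
force: [-0.1, 0.6, 0.6]
width: 0.426
```

Call:
apply_moves:
  deltas: "0.6 0 0 0 0; 0.6 0 0 0 0; 0.6 0 0 0 0; 0.6 0 0 0 0; 0.6 0 0 0 0"

```text
time: 11.7
tcp_pos: [482.6, -159.6, 94.3]
eef_rot: [0.0, 0.707, 0.707, 0.0]
force: [-0.6, 1.3, 2.4]
width: 0.426
```

Call:
apply_moves:
  deltas: "0.6 0 0 0.2 0; 0.6 0 0 0.5 0; 0.6 0 0 0.9 0; 0.6 0 0 1.3 0; 0.6 0 0 1.7 0"

```text
time: 12.2
tcp_pos: [482.5, -159.7, 111.5]
eef_rot: [0.0, 0.707, 0.707, 0.0]
force: [-0.2, 0.8, -1.5]
width: 0.431
```

Call:
apply_moves:
  deltas: "0.6 0 0 0.4 0; 0.6 0 0 0.9 0; 0.6 0 0 1.4 0; 0.6 0 0 1.9 0; 0.6 0 0 2.4 0"

```text
time: 12.7
tcp_pos: [482.5, -159.7, 135.7]
eef_rot: [0.0, 0.707, 0.707, 0.0]
force: [-0.6, -0.0, -1.5]
width: 0.429
```

```bash
python3 - <<'E'
from h import *
o=get_obs();print(o["tcp_pos"],o["width"],o["force"])
c=read_camera("scene");px=c["pixels"]
cv2.imwrite("pics/8.png",cv2.resize(px[120:260,320:440],None,fx=4,fy=4)[:,:,::-1])
E
```

```text
[ 482.52777217 -159.70471064  135.65882932] 0.42928915163502945 [-0.56999279 -0.0316455  -1.54961993]
```

View pics/8.png

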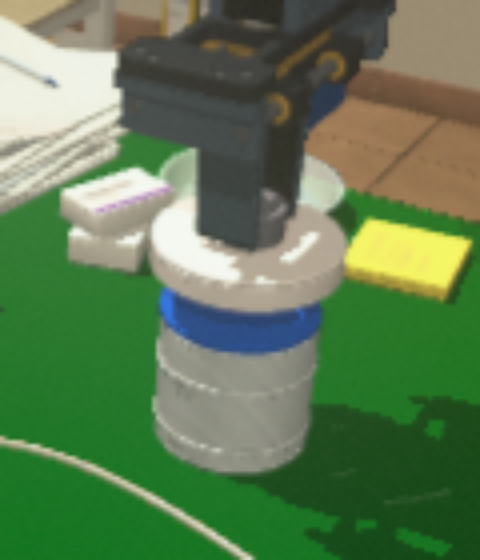

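The blue lid is staying on the canister while the cover rises level. I continue above the knob tip.

Call:
apply_moves:
  deltas: "0.6 0 0 0.4 0; 0.6 0 0 1 0; 0.6 0 0 1.7 0; 0.6 0 0 2.4 0; 0.6 0 0 3 0"

```text
time: 13.25
tcp_pos: [482.7, -159.7, 166.0]
eef_rot: [0.0, 0.707, 0.707, 0.0]
force: [0.7, -0.3, -1.0]
width: 0.43
```

Call:
apply_moves:
  deltas: "0.6 0 0 0.6 0; 0.6 0 0 1.2 0; 0.6 0 0 1.8 0; 0.6 0 0 2 0; 0.6 0 0 2 0"

```text
time: 13.75
tcp_pos: [482.7, -159.7, 185.5]
eef_rot: [0.0, 0.707, 0.707, 0.0]
force: [-0.2, -0.9, -1.9]
width: 0.428
```

Call:
apply_moves:
  deltas: "0.6 0 0 0 0; 0.6 0 0 0 0; 0.6 0 0 0 0; 0.6 0 0 0 0; 0.6 0 0 0 0"

```text
time: 14.25
tcp_pos: [482.5, -159.7, 185.1]
eef_rot: [-0.0, 0.707, 0.707, 0.0]
force: [-0.1, 0.2, -0.5]
width: 0.425
```

```bash
python3 - <<'E'
from h import *
o=get_obs();print(o["tcp_pos"],o["width"],o["force"],abs(o["joint_vel"]).max())
c=read_camera("scene");px=c["pixels"];W=cloud(c);g=cv2.cvtColor(px,cv2.COLOR_RGB2HSV)
cv2.imwrite("pics/9.png",cv2.resize(px[80:260,310:450],None,fx=3.3,fy=3.3)[:,:,::-1])
near=np.hypot(W[...,0]-481,W[...,1]+160)<52
for n,m,z0 in(("blue flange",near&(g[...,0]>95)&(g[...,0]<130)&(g[...,1]>120)&(abs(W[...,2]-85)<5),85),("cover plate",near&(g[...,1]<70)&(g[...,2]>90)&(abs(W[...,2]-181)<6),181)):
  Q=W[m];s=np.linalg.lstsq(np.c_[Q[:,:2]-[481,-160],np.ones(len(Q))],Q[:,2],rcond=None)[0];print(n,s.round(3),len(Q))
m=near&(g[...,0]>4)&(g[...,0]<22)&(g[...,1]>140);print("orange top z",np.nanpercentile(W[m][:,2],97) if m.any() else None)
E
```

```text
[ 482.47687862 -159.66499861  185.06972865] 0.42544744167089654 [-0.10897246  0.1934868  -0.54416558] 0.002174654319470193
blue flange [ 2.0000e-03 -9.0000e-03  8.4858e+01] 598
cover plate [-3.00000e-03 -2.00000e-03  1.79669e+02] 520
orange top z 292.0498963161219
```

View pics/9.png

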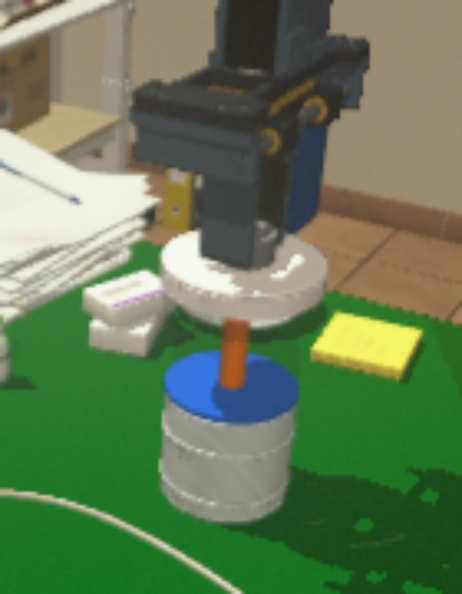

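```bash
python3 -c "
from station import *
print(finish_job())"
```

```text
the job is handed in; nothing more can be done
None
```

The canister is closed with the blue inner lid, and the gripper is holding the white cover level above the knob. I handed the job in at about 14 s of the 56 s; the system gave no verdict.

I lifted the nested lids by the knob and lowered them onto the canister. After letting go, I gripped the collar and raised the cover alone.

Last checks:
- **Inner lid:** the flange top is at z = 84.9 mm (85 expected when seated), with a slope under 0.01.
- **Cover:** the plate is level within 0.004 at z = 179.7 mm. That puts its lower edge near 162 mm, about 27 mm above the expected knob tip at 135 mm.
- **Grip and arm:** the arm is still, and the gripper opening of 0.425 fits the collar.
- **Bystanders:** I touched none of them; in the last pictures they looked in place.

Two results were off:
- **Knob-tip height:** the direct check failed, reading 292 mm because the mask caught orange gripper parts. I used the lid's seated height instead.
- **Canister y position:** the two cameras differed by about 3–4 mm. I took the top view plus a small correction from the side view, and the lid seated with only about 6 N of contact.

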